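# Cover the blade well, then unlatch and raise the strip cutter's clamp bar

## Task

Make the strip cutter safe and open it: first slide the pink cover fully shut over the round blade in its well, then pull the red latch tab sideways, all the way against its spring, and lift the yellow coupler off its ball. Finish while still holding the bar up, with the coupler steady about 10 cm above where it sat and the cover still shut. Leave the rotary cutter, the thread spool and the blue pattern weight where they are.

Things in the scene. Friction and masses are not known exactly. Their poses are not given: they have to be found in the camera images.
- board: White strip cutter board with pale green gridded top, 220 mm (x) by 440 mm (y) by 20 mm thick, fixed to the table, turned up to 0.3 rad about z. Origin at the centre of its underside, on the table; x points across the board (away from the robot at yaw 0), y along it, z up. Board positions below are in this frame.
- bar: Aluminium clamp bar, 36 mm wide, 0.35 to 0.7 kg, top 60 mm above the table while down. Origin on its hinge, board (-30, 170, 50) mm; axes parallel to the board's while down. It runs along its -y to the yellow coupler 320 mm away (44 by 50 mm, top at 66 mm). The coupler end swings up about the bar's -x (0 to 0.9 rad) once unlatched, and falls back if let go.
- coupler (a point): Centre of the socket in the yellow coupler, fixed to the bar at bar (0, -320, -4) mm; 46 mm above the table while the coupler sits on its 26 mm steel ball. It is the point whose rise counts.
- latch (a joint): Travel of the sprung latch (m), 0 latched to 0.024 fully pulled, along the bar's -x (towards the robot at yaw 0). It draws a fork from under the ball, which is free at 0.018 or more. The spring takes 4 N at first, 8.8 N at full pull; let go, it returns. The latch rides on the bar: lifting the pulled tab lifts the bar.
- latch_grip (a point): Grasp point on the red upright latch tab, 10 mm thick along the bar's x (the pull direction), 26 mm wide along its y. The point is 18 mm below the tab's top, on its mid-plane; latched and down, 88 mm above the table, at bar (-61, -320, 38) mm, board (-91, -150, 88) mm. 34 mm of free space lie between tab and coupler. Axes as the bar's.
- cover (a joint): Opening of the pink cover (m): 0 fully shut over the blade well, up to 0.085 open, growing along the board's +y. It stays where it is left; friction about 1.5 N; a stop ends the travel at 0.
- cover_grip (a point): Grasp point on the upright rib in the middle of the pink cover: rib 10 mm thick along the board's y (sliding direction), 34 mm along its x, 28 mm tall. The point is 5 mm below the rib's top, 23 mm above the cover plate (74 by 98 by 4 mm, top 40 mm above the table). Shut, it is at board (70, -60, 63) mm. Axes as the board's.
- rotary_cutter: Loose rotary cutter lying on the table beyond the hinge end (+y) of the board: pink handle, yellow head, steel disc; 180 mm long along its x, 45 mm wide, 24 mm high. Origin on its underside, 55 mm behind the disc's centre. Leave it.
- spool: Loose orange thread spool standing on the board's far hinge corner, 32 mm diameter, 45 mm tall. Origin at the centre of its underside. Leave it.
- pattern_weight: Loose blue pattern weight on the table beyond the coupler end (-y) of the board: disc of 60 mm diameter with a knob, 32 mm tall. Origin at the centre of its underside. Leave it.

How it is judged:
On the way, in this order (a step that is already met when the one before it is completed fails the run):
1. the cover is fully shut (within 5 mm) while the coupler still sits on its ball (value of joint cover below 0.005 m and height (world z) of coupler below 0.056 m), for 0.2 s.
2. the latch is pulled at least 14 mm with the cover shut and the coupler within 20 mm of where it sat (value of joint latch above 0.014 m and value of joint cover below 0.005 m and height (world z) of coupler below 0.066 m), for 0.05 s.
At the end, for the whole second after the job is handed in: The fingers hold the bar or its latch tab (more than 2 N), the coupler is 60 to 160 mm above where it sat and still (bar turning slower than 0.1 rad/s), the cover is within 5 mm of shut, and each bystander is within 20 mm of its start (height (world z) of coupler between 0.106 and 0.206 m and contact force between bar and the fingers above 2 N and value of joint cover below 0.005 m and linear speed of bar below 0.02 m/s and angular speed of bar below 0.1 rad/s and distance of each of rotary_cutter, spool, pattern_weight from where it was at the start of the episode below 0.02 m); the arm keeps its last pose, push and grip.
It fails at once if the coupler is raised while the cover is not shut (height (world z) of coupler above 0.066 m and value of joint cover above 0.01 m).
It fails at once if the rotary cutter is moved more than 20 mm (distance of rotary_cutter from where it was at the start of the episode above 0.02 m).
It fails at once if the spool is moved more than 20 mm (distance of spool from where it was at the start of the episode above 0.02 m).
It fails at once if the pattern weight is moved more than 20 mm (distance of pattern_weight from where it was at the start of the episode above 0.02 m).
It also fails if it takes over 48 s, if anything falls off the work surface, if the arm or the gripper's body presses on something with over 40 N, if the wrist force passes 120 N, or if a joint passes its speed limit or range.

## Robot

A 6-joint arm with a two-finger parallel gripper is mounted at the origin on the work surface. World frame = base frame: x ahead of the robot, y to its left, z up, the work surface at z = 0. Lengths are in m, angles in rad, forces in N, time in s.
With the tool pointing down it reaches from about 0.3 to 0.875 m from the base axis. Payload 6.4 kg.
Tool frame: the origin (TCP) lies on the centre line of the jaws, within the pads' length; the fingertips stand 22 mm ahead of it and the grasp point (between the pads) lies 3 mm ahead of it; z points along the fingers, y is the line along which they close (so a half turn about z gives the same grasp; the last joint's range is limited). The gripper opens to 85 mm and grips with 20 to 120 N. Pads are 22 mm wide; open, the fingers measure 114 mm over their backs; the gripper's body (76 mm by 85 mm) begins 54 mm behind the grasp point. The pads swing forward as they close: fully open they stand 13 mm farther back than shut.
Start: joints at [-1.483, 0.181, 1.607, -0, 1.354, -0.206], TCP at [0.167, -0.55, 0.253] pointing down, gripper open.
Joint ranges: [-2.99, 2.99], [-0.89, 2.07], [0.3, 2.58], [-1.14, 4.28], [0, 2.63], [-3.12, 3.12]. Speed limits (rad/s): [2.57, 2.57, 3.01, 3.14, 3.14, 3.14].

## Interface

Orientations are given as a unit quaternion [w, x, y, z].
In Python, from bench import ctrl gives the robot as it stands. The module is installed in compiled form; this text tells all that it offers.
- The arm moves only by the tool servo_tool, never from a script. Its argument "commands" is a list of rows, each a list of 3 entries, a list of its own where there are three numbers: the shift along the tool's x, y, z in mm, then the turn about the tool's z in rad, then the finger opening in mm, from 0 to 85.4. In form: [[[dx, dy, dz], turn, jaw], ...]. A call has 1 to 20 rows; each row shifts and turns the commanded pose from where the row before left it, along the tool's axes as they then stand; what a row does not reach is not made up. A row lasts 1/8 s, in which the tool goes at most 62.5 mm and 10.7 degrees, less where a joint would pass 70% of its speed; a pose out of reach is approached as far as the arm can. A call with a gripper value outside its range is refused whole. The fingers move at their own pace and stop on an object; the grip force is fixed at half the most. Time passes only in rows, so rows that do not move let the fingers close. It gives the time, the measured TCP pose, the force, the opening and the grip force at its end, in the units of the state.
- ctrl.get_obs(): the state, without advancing time (a new reading comes with each control period).
- ctrl.camera(name): name is "side" or "top"; returns a dict with "color" (420x560x3 uint8, red, green, blue), "z_map" (420x560 float32, m along the optical axis (not along the pixel's ray), 0 where there is no reading), "fx", "fy", "cx", "cy" (pixels), "k1" (the pictures are not rectified: a ray, as slopes to the right and down, at radius r is drawn at 1 + k1 r^2 times it, then the intrinsics apply), "R" (3x3) and "t" (3): a world point X has camera coordinates R X + t. Camera axes: x right, y down, z forward; pixel columns grow to the right and rows downward; lengths in m; the calibration is good to about 2 mm. A picture is of the moment at which its call begins.
- ctrl.hand_in(): hands the job in; it is judged then, once.
The state is a dict: "time_s": time; "q": joint angles; "dq": joint speeds; "joint_efforts": joint torques, N m; "eef_pos": TCP position; "eef_rot": TCP orientation; "wrist_force": force on the tool from outside, world axes, zero at the start; "torque": the same for the moment, N m; "opening": opening from 0.0 (shut) to 1.0 (fully open); "grasp_force": force on a finger pad.
Only numpy, scipy, OpenCV 4.12 (cv2) and the standard library are available. Lean on these libraries where they do the work, as an engineer would, in place of code of your own. Each camera call takes 0.05 s, during which the arm holds its last target. There are 200 camera calls.

## Working session

There is one attempt and no reset: what is moved stays moved. The work goes in short steps, Python scripts to look and compute and a tool call to move; the robot and the scene stay as the last step left them, time stands still between calls to the robot, and variables do not carry over. Pictures are saved under pics/ and viewed, at most 10 in all, crops included, and the job is handed in when it is done.

Besides the shell and the picture viewer there is one more tool, called after ">>>" as a command line: name --argument value ..., lists and objects as JSON in quotes. servo_tool: Moves the arm, as the interface text tells. Its arguments: {"type":"object","properties":{"commands":{"type":"array"}},"required":["commands"]}

```bash
mkdir -p pics
cat > h.py <<'E'
import numpy as np, cv2
from bench import ctrl
def snap(name, fn=None):
    c=ctrl.camera(name)
    if fn: cv2.imwrite('pics/'+fn, c['color'][:,:,::-1])
    return c
def pts(c):
    h,w=c['z_map'].shape
    v,u=np.mgrid[:h,:w]
    x=(u-c['cx'])/c['fx']; y=(v-c['cy'])/c['fy']
    xd,yd=x.copy(),y.copy()
    for _ in range(8):
        s=1+c['k1']*(x*x+y*y); x,y=xd/s,yd/s
    z=c['z_map']
    P=np.stack([x*z,y*z,z],-1)
    return (P-c['t'])@c['R']      # R^T (P-t)
E
python3 - <<'E'
from h import *
for n in('top','side'):
    c=snap(n,n+'0.png'); P=pts(c); np.savez(n+'0.npz',P=P,color=c['color'],z=c['z_map'])
    print(n,c['R'].round(3).tolist(),c['t'],c['fx'],c['k1'],(c['z_map']>0).mean())
o=ctrl.get_obs(); print(o)
E
```

```text
top [[-0.028, -1.0, -0.008], [-0.997, 0.029, -0.075], [0.075, 0.006, -0.997]] [0.08042429 0.59409145 1.06790902] 425.9056425247924 -0.09821307578891494 0.9958843537414966
side [[-1.0, -0.021, 0.016], [-0.025, 0.608, -0.793], [0.007, -0.794, -0.608]] [0.57814306 0.05295295 0.96709277] 388.1853150144443 -0.08501757777561032 0.9961309523809524
{'time_s': 0.1, 'q': array([-1.48330208e+00,  1.81464098e-01,  1.60789841e+00, -1.09717359e-05,
        1.35380121e+00, -2.06275380e-01]), 'dq': array([ 0.00018466, -0.0019335 , -0.00137785,  0.00089106, -0.00074289,
        0.00028921]), 'joint_efforts': array([ 6.10189563e-04, -4.45876408e+01, -3.52237701e+01, -2.53809703e-04,
        4.13058660e-03, -1.43086157e-05]), 'eef_pos': array([ 0.16648465, -0.54989173,  0.25248035]), 'eef_rot': array([-7.84463155e-04,  9.89231328e-01,  1.46358333e-01,  4.12788177e-05]), 'wrist_force': array([-0.09042872, -0.41590786, -0.13096075]), 'torque': array([ 0.00835626, -0.02150756, -0.02220867]), 'grasp_force': 0.0, 'opening': 0.999229712585602}
```

View pics/top0.png

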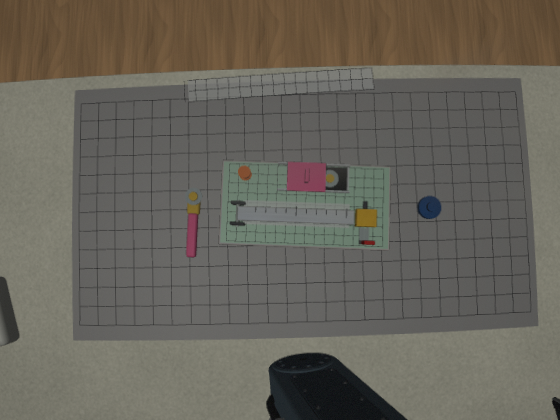

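View pics/side0.png

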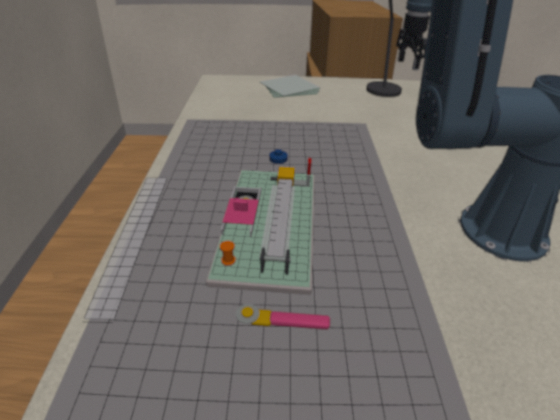

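Run:
```python
import numpy as np, cv2
for n in('top','side'):
    d=np.load(n+'0.npz'); P=d['P']; hsv=cv2.cvtColor(d['color'],cv2.COLOR_RGB2HSV); z=d['z']>0
    H,S,V=[hsv[...,i].astype(int) for i in range(3)]
    for nm,m in dict(red=((H<5)|(H>176))&(S>150),orange=(H>=5)&(H<18)&(S>150),yellow=(H>=20)&(H<34)&(S>120),green=(H>35)&(H<85)&(S>25),blue=(H>95)&(H<130)&(S>100),pink=(H>140)&(H<176)&(S>60)).items():
        k,l,st,ce=cv2.connectedComponentsWithStats((m&z).astype(np.uint8))
        for i in range(1,k):
            if st[i,4]>40:
                q=P[l==i]; print(n,nm,st[i].tolist(),'med',np.median(q,0).round(4).tolist(),'lo',np.percentile(q,2,0).round(3).tolist(),'hi',np.percentile(q,98,0).round(3).tolist())
```

```text
top red [362, 241, 13, 4, 44] med [0.5002, -0.1462, 0.1054] lo [0.495, -0.16, 0.091] hi [0.503, -0.135, 0.109]
top orange [238, 167, 12, 13, 104] med [0.6819, 0.1481, 0.0642] lo [0.67, 0.134, 0.026] hi [0.695, 0.161, 0.068]
top yellow [326, 175, 8, 7, 45] med [0.6661, -0.0691, 0.0271] lo [0.658, -0.079, 0.022] hi [0.674, -0.061, 0.031]
top yellow [189, 192, 8, 9, 52] med [0.6307, 0.2834, 0.0224] lo [0.622, 0.275, 0.019] hi [0.641, 0.293, 0.026]
top yellow [187, 204, 13, 10, 105] med [0.5981, 0.2841, 0.0148] lo [0.589, 0.269, 0.01] hi [0.61, 0.3, 0.019]
top yellow [355, 209, 22, 18, 384] med [0.5605, -0.1508, 0.0654] lo [0.539, -0.177, 0.039] hi [0.581, -0.129, 0.07]
top green [220, 162, 169, 87, 7972] med [0.6097, 0.0172, 0.0202] lo [0.494, -0.214, 0.016] hi [0.706, 0.204, 0.025]
top blue [418, 197, 23, 22, 394] med [0.5835, -0.3259, 0.0195] lo [0.559, -0.354, 0.013] hi [0.61, -0.301, 0.034]
top pink [287, 162, 39, 30, 1116] med [0.6699, -0.008, 0.0395] lo [0.635, -0.056, 0.035] hi [0.707, 0.037, 0.068]
top pink [186, 214, 12, 43, 442] med [0.5301, 0.2889, 0.0167] lo [0.478, 0.276, 0
[... 362 characters left out ...]
, 0.296, 0.027]
side yellow [252, 310, 18, 16, 200] med [0.6021, 0.2954, 0.0161] lo [0.59, 0.275, 0.008] hi [0.62, 0.304, 0.019]
side green [209, 171, 104, 115, 5603] med [0.6138, 0.0936, 0.0212] lo [0.501, -0.204, 0.019] hi [0.71, 0.206, 0.024]
side green [295, 174, 12, 6, 69] med [0.5209, -0.1983, 0.0214] lo [0.504, -0.214, 0.019] hi [0.536, -0.182, 0.024]
side blue [270, 150, 17, 13, 177] med [0.587, -0.3142, 0.0196] lo [0.562, -0.342, 0.007] hi [0.609, -0.298, 0.034]
side pink [222, 196, 37, 29, 785] med [0.6716, -0.0023, 0.041] lo [0.636, -0.081, 0.022] hi [0.71, 0.041, 0.069]
side pink [271, 311, 60, 19, 858] med [0.532, 0.2974, 0.0179] lo [0.479, 0.279, 0.003] hi [0.585, 0.307, 0.021]
```

The top view shows the board at px x 220-390, y 162-249, with the cover's pink plate at (306,177), the blade at (332,178), the coupler at (366,218) and the red tab at (368,242). The cutter is at (192,230), the spool at (244,173) and the weight at (429,207). The side view agrees. The board is turned only slightly. Next I fit the board frame.

```bash
cat >> h.py <<'E'
def masks(color):
    hsv=cv2.cvtColor(color,cv2.COLOR_RGB2HSV); H,S,V=[hsv[...,i].astype(int) for i in range(3)]
    return dict(red=((H<5)|(H>176))&(S>150),yellow=(H>=20)&(H<34)&(S>120),green=(H>35)&(H<85)&(S>25),pink=(H>140)&(H<176)&(S>60))
def big(m):
    k,l,st,ce=cv2.connectedComponentsWithStats(m.astype(np.uint8)); return l==1+np.argmax(st[1:,4])
def plane(c,uv,z):
    K=np.array([[c['fx'],0,c['cx']],[0,c['fy'],c['cy']],[0,0,1]])
    p=cv2.undistortPoints(np.float64(uv).reshape(-1,1,2),K,np.array([c['k1'],0,0,0,0.])).reshape(-1,2)
    d=np.c_[p,np.ones(len(p))]@c['R']; C=-c['R'].T@c['t']
    return C+d*((z-C[2])/d[:,2])[:,None]
def rect(c,m,z):
    cs,_=cv2.findContours(m.astype(np.uint8),cv2.RETR_EXTERNAL,cv2.CHAIN_APPROX_NONE)
    q=plane(c,max(cs,key=len)[:,0],z)[:,:2]
    (x,y),(a,b),t=cv2.minAreaRect((q*1000).astype(np.float32)); return [round(float(v),2) for v in (x,y,a,b,t)]
E
python3 - <<'E'
from h import *
for n in('top','side'):
    c=snap(n); M=masks(c['color']); P=pts(c)
    print(n,'board',rect(c,cv2.morphologyEx(big(M['green']).astype(np.uint8),cv2.MORPH_CLOSE,np.ones((3,3))),.02))
    pk=big(M['pink']&(P[...,2]<.05)&(np.abs(P[...,1])<.2)); print('cover',rect(c,pk,.04))
    print('coupler',rect(c,big(M['yellow']&(abs(P[...,2]-.066)<.006)),.066))
    rb=M['pink']&(P[...,2]>.055)&(np.abs(P[...,1])<.2); q=P[rb]; print('rib',len(q),q.mean(0),q.min(0),q.max(0))
    # board edges: line fits on green mask
    g=M['green']; q=P[g&(abs(P[...,2]-.02)<.006)]
    for ax,o in((0,1),(1,0)):
        for sgn in(1,-1):
            e=[]
            lo,hi=np.percentile(q[:,o],[8,92])
            for b in np.linspace(lo,hi,25):
                s=q[abs(q[:,o]-b)<.006]
                if len(s)>5: e.append((b,sgn*np.percentile(sgn*s[:,ax],99)))
            k=np.polyfit(*np.array(e).T,1); e=np.array(e); r=abs(np.polyval(k,e[:,0])-e[:,1])<.004; k=np.polyfit(*e[r].T,1)
            print('edge','xy'[ax],sgn,k.round(4),r.sum())
E
```

```text
top board [600.35, -5.39, 429.06, 208.74, 86.15]
cover [670.09, -8.99, 96.48, 74.28, 87.81]
coupler [560.28, -153.04, 47.14, 42.14, 87.63]
rib 60 [ 0.65750589 -0.00336409  0.15359747] [ 0.51387578 -0.0132101   0.06290955] [0.68731928 0.0567645  1.11020352]Traceback (most recent call last):
  File "<stdin>", line 17, in <module>
    raise TypeError("expected non-empty vector for x")
TypeError: expected non-empty vector for x
```

>>> servo_tool --commands '[[[0,0,0],0.18,50],[[0,0,0],0.18,50]]'

```text
time_s: 0.4
eef_pos: [0.1665, -0.5501, 0.2529]
eef_rot: [-0.0, 0.999, -0.036, -0.0]
wrist_force: [0.1, 0.4, -0.1]
opening: 0.607
grasp_force: 0.0
```

Run:
```python
from h import *
from scipy.spatial.transform import Rotation as Ro
o=ctrl.get_obs(); q=o['eef_rot']; print(o['eef_pos'],Ro.from_quat(np.r_[q[1:],q[0]]).as_matrix().round(4).tolist())
for n in('top','side'):
    c=snap(n); M=masks(c['color']); P=pts(c); ws=(P[...,0]>.4)&(P[...,0]<.8)&(abs(P[...,1])<.25)
    print(n,'board',rect(c,big(cv2.morphologyEx((M['green']&ws).astype(np.uint8),cv2.MORPH_CLOSE,np.ones((3,3)))),.02))
    print('cover',rect(c,big(M['pink']&(P[...,2]<.05)&ws),.04))
    print('coupler',rect(c,big(M['yellow']&(abs(P[...,2]-.066)<.006)&ws),.066))
    for nm,a,b in(('pink',.056,.075),('red',.09,.12)):
        q=P[M[nm]&(P[...,2]>a)&(P[...,2]<b)&ws]; print(nm,len(q),*[v.round(4).tolist() for v in (q.mean(0),q.min(0),q.max(0))])
    cs,_=cv2.findContours(big(M['green']&ws).astype(np.uint8),cv2.RETR_EXTERNAL,cv2.CHAIN_APPROX_NONE)
    e=plane(c,max(cs,key=len)[:,0],.02)[:,:2]; h=cv2.convexHull((e*1000).astype(np.float32))[:,0]; print('hull',h.round(0).tolist()[:24])
```

```text
[ 0.16652072 -0.5501226   0.2528752 ] [[0.9974, -0.072, -0.0001], [-0.072, -0.9974, 0.0008], [-0.0001, -0.0008, -1.0]]
top board [600.55, -5.39, 429.12, 208.6, 86.12]
cover [670.07, -9.0, 96.46, 74.25, 87.81]
coupler [560.28, -153.04, 47.14, 42.14, 87.63]
pink 55 [0.6705, -0.0088, 0.0671] [0.6545, -0.0132, 0.0628] [0.6875, -0.0045, 0.0719]
red 42 [0.4996, -0.1477, 0.1052] [0.4953, -0.1605, 0.1006] [0.5032, -0.1349, 0.1109]
hull [[717.0, 201.0], [678.0, 204.0], [518.0, 215.0], [513.0, 215.0], [510.0, 200.0], [483.0, -199.0], [482.0, -212.0], [572.0, -219.0], [689.0, -224.0], [693.0, -188.0], [710.0, 74.0], [716.0, 154.0]]
side board [602.56, -6.79, 428.97, 208.01, 86.26]
cover [672.4, -11.73, 109.14, 76.3, 85.89]
coupler [562.14, -146.66, 43.81, 56.61, 1.27]
pink 91 [0.672, -0.0051, 0.0643] [0.6555, -0.013, 0.056] [0.6898, -0.0005, 0.0716]
red 15 [0.5022, -0.1397, 0.1022] [0.5002, -0.1509, 0.091] [0.505, -0.1323, 0.1082]
hull [[691.0, -222.0], [692.0, -211.0], [695.0, -179.0], [712.0, 81.0], [715.0, 125.0], [720.0, 194.0], [719.0, 197.0], [717.0, 199.0], [702.0, 202.0], [569.0, 210.0], [539.0, 212.0], [514.0, 211.0], [511.0, 189.0], [505.0, 100.0], [489.0, -158.0], [486.0, -204.0], [489.0, -210.0], [594.0, -221.0], [644.0, -224.0]]
```

>>> servo_tool --commands '[[[33,-41,0],0,50],[[33,-41,0],0,50],[[33,-41,0],0,50],[[33,-41,0],0,50],[[33,-41,0],0,50],[[33,-41,0],0,50],[[33,-41,0],0,50],[[33,-41,0],0,50],[[33,-41,0],0,50],[[33,-41,0],0,50],[[33,-41,10],0,50],[[33,-41,20],0,50],[[33,-41,30],0,50],[[33,-41,30],0,50],[[0,0,0],0,40],[[0,0,0],0,40]]'

```text
time_s: 2.5
eef_pos: [0.6653, -0.0082, 0.1629]
eef_rot: [0.0, 1.0, -0.032, -0.0]
wrist_force: [0.1, -0.6, 0.5]
opening: 0.47
grasp_force: 0.0
```

>>> servo_tool --commands '[[[5,0,30],0,40],[[0,0,30],0,40],[[0,0,20],0,40],[[0,0,16],0,40],[[0,0,0],0,40]]'

```text
time_s: 3.12
eef_pos: [0.6698, -0.0088, 0.0665]
eef_rot: [-0.0, 0.999, -0.033, -0.001]
wrist_force: [-0.6, -0.2, -0.4]
opening: 0.469
grasp_force: 0.0
```

Run:
```python
from h import *
c=snap('side'); cv2.imwrite('pics/s1.png',cv2.resize(c['color'][120:300,160:360,::-1],(800,720))[:600])
```

```text
(no output)
```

View pics/s1.png

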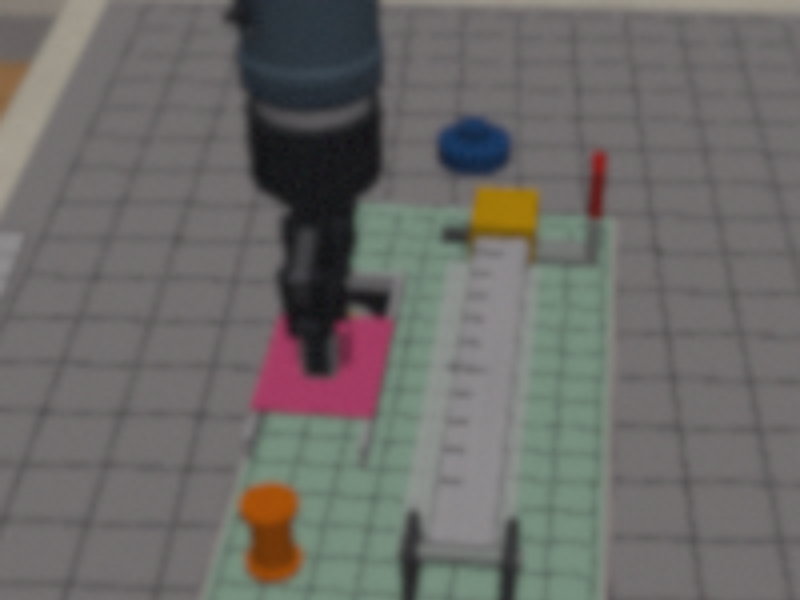

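The crop shows the fingers straddling the rib at crop px (320,345), with the plate clear. Now I close and slide.

>>> servo_tool --commands '[[[0,0,0],0,0],[[0,0,0],0,0],[[0,0,0],0,0],[[0,0,0],0,0]]'

```text
time_s: 3.68
eef_pos: [0.6713, -0.0086, 0.0687]
eef_rot: [0.0, 0.999, -0.033, 0.001]
wrist_force: [-1.0, 1.8, 5.7]
opening: 0.1
grasp_force: 59.7
```

>>> servo_tool --commands '[[[0,8,0],0,0],[[0,10,0],0,0],[[0,10,0],0,0],[[0,10,0],0,0],[[0,10,0],0,0],[[0,7,0],0,0],[[0,3,0],0,0],[[0,0,0],0,0]]'

```text
time_s: 4.68
eef_pos: [0.6675, -0.0669, 0.0687]
eef_rot: [0.0, 0.999, -0.033, 0.001]
wrist_force: [-2.0, -0.2, 6.1]
opening: 0.102
grasp_force: 59.9
```

>>> servo_tool --commands '[[[0,2,-1],0,0],[[0,1,0],0,0],[[0,0,0],0,0]]'

```text
time_s: 5.05
eef_pos: [0.6672, -0.0693, 0.0687]
eef_rot: [-0.0, 0.999, -0.033, 0.001]
wrist_force: [4.0, 1.6, 1.4]
opening: 0.102
grasp_force: 59.2
```

>>> servo_tool --commands '[[[0,1,0],0,0],[[0,1,0],0,0],[[0,0,0],0,0]]'

```text
time_s: 5.42
eef_pos: [0.6672, -0.0694, 0.0687]
eef_rot: [-0.001, 0.999, -0.033, 0.001]
wrist_force: [5.9, 8.1, 2.6]
opening: 0.103
grasp_force: 59.4
```

>>> servo_tool --commands '[[[0,0,0],0,30],[[0,-1,0],0,30],[[0,0,0],0,40],[[0,0,-20],0,40],[[0,0,-40],0,40],[[0,0,-50],0,40],[[0,0,0],0,30]]'

```text
time_s: 6.3
eef_pos: [0.6698, -0.0715, 0.186]
eef_rot: [0.001, 0.999, -0.033, 0.006]
wrist_force: [-0.3, 0.4, -0.1]
opening: 0.354
grasp_force: 0.0
```

>>> servo_tool --commands '[[[0,0,0],-0.175,26],[[0,0,0],-0.175,26],[[0,0,0],-0.175,26],[[0,0,0],-0.175,26],[[0,0,0],-0.175,26],[[0,0,0],-0.175,26],[[0,0,0],-0.175,26],[[0,0,0],-0.175,26],[[0,0,0],-0.17,26],[[-50,0,0],0,26],[[-50,0,0],0,26],[[-50,0,0],0,26],[[-50,0,0],0,26],[[0,0,0],0,26]]'

```text
time_s: 8.05
eef_pos: [0.6518, -0.2742, 0.1783]
eef_rot: [0.0, 0.732, 0.681, -0.0]
wrist_force: [-0.1, 0.6, -0.1]
opening: 0.309
grasp_force: 0.0
```

Run:
```python
from h import *
o=ctrl.get_obs(); print(o['q'].round(3))
for n in('top','side'):
    c=snap(n,n+'2.png'); M=masks(c['color']); P=pts(c); ws=(P[...,0]>.4)&(P[...,0]<.8)&(abs(P[...,1])<.25)
    print(n,'cover',rect(c,big(M['pink']&(P[...,2]<.05)&ws),.04))
    for nm,a,b in(('pink',.056,.075),('red',.08,.12)):
        q=P[M[nm]&(P[...,2]>a)&(P[...,2]<b)&ws]; print(nm,len(q),*[v.round(4).tolist() for v in (q.mean(0),q.min(0),q.max(0))] if len(q) else '')
```

```text
[-5.650e-01  5.320e-01  1.300e+00 -1.000e-03  1.309e+00 -4.930e-01]
top cover [666.37, -70.07, 97.23, 74.72, 86.1]
pink 60 [0.666, -0.07, 0.0665] [0.6503, -0.0747, 0.0571] [0.6831, -0.0644, 0.0713]
red 44 [0.4998, -0.1469, 0.1041] [0.4954, -0.1602, 0.0891] [0.5032, -0.1345, 0.109]
side cover [668.82, -68.66, 104.93, 76.28, 86.62]
pink 82 [0.6684, -0.0659, 0.0641] [0.6529, -0.0748, 0.0561] [0.6844, -0.0612, 0.0703]
red 22 [0.5026, -0.1384, 0.0972] [0.5001, -0.1505, 0.0823] [0.5051, -0.1333, 0.108]
```

View pics/side2.png

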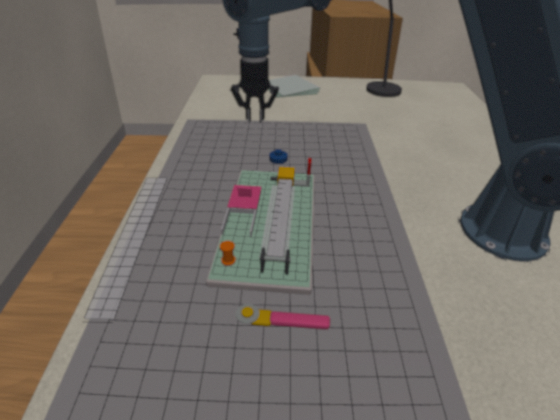

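Cover is shut: its centre moved from (670,-9) to (666,-70), which is the predicted stop. Side view: red tab at (309,166) is clear. Next I go above the tab.

>>> servo_tool --commands '[[[29,-40,0],0,26],[[29,-40,0],0,26],[[29,-40,0],0,26],[[28,-40,0],0,26],[[0,0,0],0,26],[[0,0,0],0,26]]'

```text
time_s: 8.9
eef_pos: [0.5019, -0.1438, 0.1791]
eef_rot: [0.001, 0.73, 0.684, 0.0]
wrist_force: [0.3, -0.0, 0.9]
opening: 0.304
grasp_force: 0.0
```

>>> servo_tool --commands '[[[-4,-1,30],0,26],[[0,0,25],0,26],[[0,0,16],0,26],[[0,0,15],0,26],[[0,0,0],0,26]]'

```text
time_s: 9.52
eef_pos: [0.4994, -0.1482, 0.0913]
eef_rot: [-0.001, 0.73, 0.683, -0.0]
wrist_force: [-0.7, 0.3, 0.5]
opening: 0.305
grasp_force: 0.0
```

Run:
```python
from h import *
c=snap('side'); cv2.imwrite('pics/s3.png',cv2.resize(c['color'][110:230,210:370,::-1],(800,600)))
```

```text
(no output)
```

View pics/s3.png

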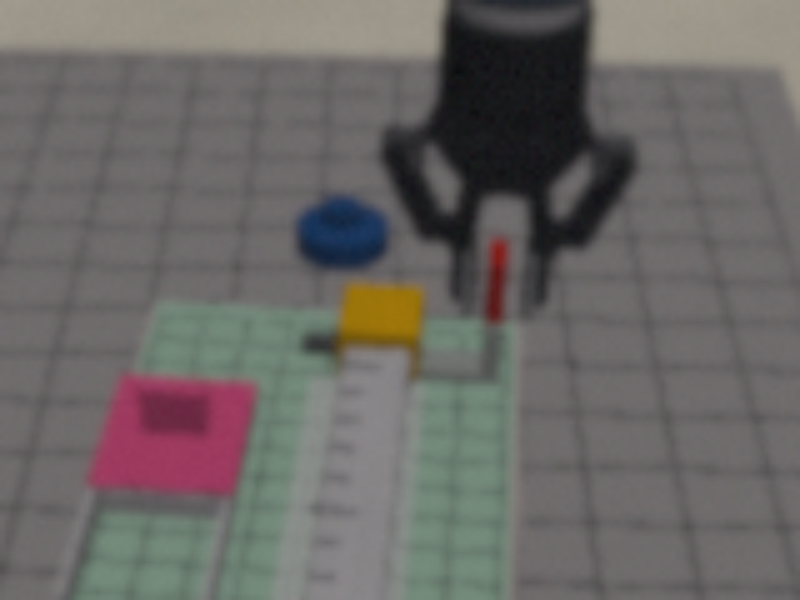

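The tab at crop px (497,280) stands between the fingers at (465,285) and (540,285). Now I close and pull partway.

>>> servo_tool --commands '[[[0,0,0],0,0],[[0,0,0],0,0],[[0,0,0],0,0],[[0,0,0],0,0]]'

```text
time_s: 10.07
eef_pos: [0.5006, -0.1488, 0.0931]
eef_rot: [0.001, 0.73, 0.683, 0.0]
wrist_force: [1.8, -0.4, 3.0]
opening: 0.109
grasp_force: 59.8
```

>>> servo_tool --commands '[[[0,-4,0],0,0],[[0,-4,0],0,0],[[0,-4,0],0,0],[[0,-4,0],0,0],[[0,-4,0],0,0],[[0,-2,0],0,0],[[0,0,0],0,0]]'

```text
time_s: 10.95
eef_pos: [0.4791, -0.1473, 0.093]
eef_rot: [0.002, 0.731, 0.683, 0.001]
wrist_force: [8.9, 0.5, 0.9]
opening: 0.106
grasp_force: 59.3
```

>>> servo_tool --commands '[[[0,-2,0],0,0],[[0,-1,0],0,0],[[0,0,0],0,0]]'

```text
time_s: 11.32
eef_pos: [0.4765, -0.1472, 0.0931]
eef_rot: [0.002, 0.731, 0.683, 0.001]
wrist_force: [9.1, 0.3, -0.1]
opening: 0.105
grasp_force: 59.3
```

>>> servo_tool --commands '[[[1,0,-8],0,0],[[1.4,0,-8],0,0],[[1.6,0,-8],0,0],[[1.6,0,-7.7],0,0],[[2,0,-7.9],0,0],[[2,0,-7.8],0,0],[[0,0,0],0,0]]'

```text
time_s: 12.2
eef_pos: [0.4771, -0.1379, 0.1404]
eef_rot: [0.003, 0.73, 0.683, 0.001]
wrist_force: [11.6, -1.0, -4.6]
opening: 0.107
grasp_force: 58.5
```

Run:
```python
from h import *
c=snap('side'); cv2.imwrite('pics/s4.png',cv2.resize(c['color'][110:230,210:370,::-1],(800,600)))
M=masks(c['color']);P=pts(c);ws=(P[...,0]>.5)&(P[...,0]<.62)&(abs(P[...,1])<.25)
q=P[big(M['yellow']&ws)];print(len(q),np.median(q,0),q.max(0))
```

```text
230 [ 0.56357017 -0.13848516  0.11263301] [ 0.58459839 -0.11892908  0.11784881]
```

View pics/s4.png

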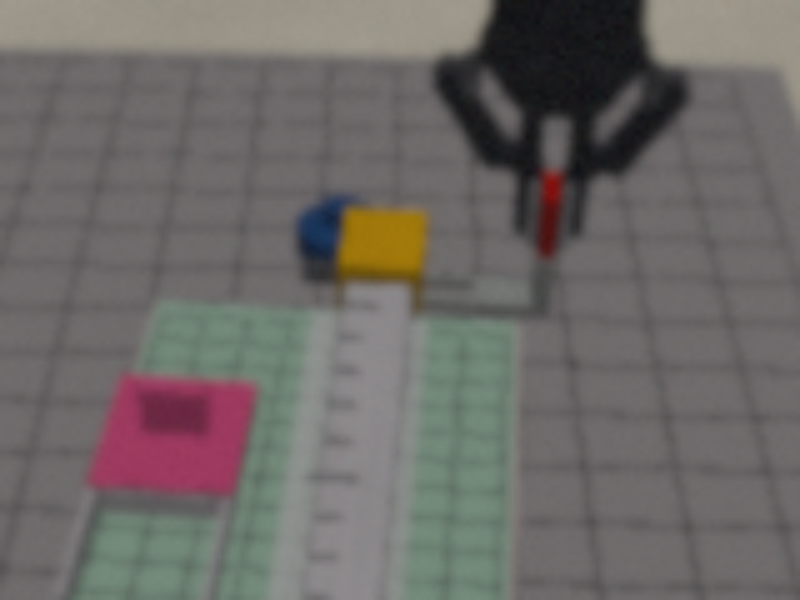

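The bar is up: the coupler is at crop (383,240), risen about 47 mm, and the tab is held at (550,215). The cover is still shut at (175,435). I lift the rest of the way.

>>> servo_tool --commands '[[[2.2,0,-8],0,0],[[2.5,0,-7.5],0,0],[[2.6,0,-7.6],0,0],[[2.8,0,-7.6],0,0],[[3,0,-7.4],0,0],[[3.2,0,-7.4],0,0],[[1.3,0,-3],0,0],[[1.3,0,-3],0,0],[[0,0,0],0,0],[[0,0,0],0,0],[[0,0,0],0,0],[[0,0,0],0,0]]'

```text
time_s: 13.75
eef_pos: [0.4783, -0.1192, 0.1914]
eef_rot: [0.002, 0.73, 0.683, 0.001]
wrist_force: [12.0, -2.1, -4.4]
opening: 0.11
grasp_force: 58.4
```

Run:
```python
from h import *
for n in ('side','top'):
    c=snap(n); M=masks(c['color']);P=pts(c);ws=(P[...,0]>.5)&(P[...,0]<.75)&(abs(P[...,1])<.25)
    q=P[big(M['yellow']&ws&(P[...,0]<.62))];print(n,len(q),np.median(q,0),q.max(0),'cover',rect(c,big(M['pink']&ws&(P[...,2]<.05)),.04))
    if n=='side': cv2.imwrite('pics/s5.png',cv2.resize(c['color'][90:330,180:370,::-1],(475,600)))
o=ctrl.get_obs(); print(o['time_s'],o['eef_pos'],o['wrist_force'],o['grasp_force'],abs(o['dq']).max())
```

```text
side 281 [ 0.56279951 -0.12595632  0.16300523] [ 0.58734515 -0.10598897  0.1733566 ] cover [668.52, -68.4, 104.58, 75.95, 85.92]
top 399 [ 0.56347877 -0.13082869  0.16346344] [0.58392913 0.0567645  1.11020352] cover [666.37, -70.07, 97.23, 74.72, 86.1]
13.85 [ 0.47834197 -0.11922063  0.19143095] [12.34596061 -1.38628624 -5.19247119] 58.44223916530609 0.0033578278500811893
```

View pics/s5.png

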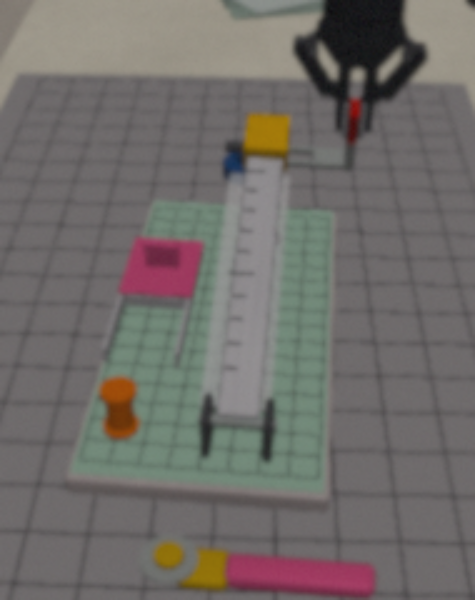

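The coupler is at crop (267,135), about 98 mm above where it sat. The cover is shut, the spool and cutter look unmoved, the weight shows only in part behind the bar, and the arm is still. I hand in.

```bash
python3 -c "
from bench import ctrl
print(ctrl.hand_in())"
```

```text
the job is handed in; nothing more can be done
None
```

I shut the cover, pulled the latch fully (about 24 mm), and handed the job in with the gripper on the latch tab, holding the coupler steady about 98 mm above its seat; the hand-in returned no verdict.

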